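# Hold the food caddy open, then let its lid down softly

### The job

Press down the front lever of the wider of the two food caddies with the fingertips until its lid is all the way up, and keep it all the way up for about two seconds while I drop in my scraps. Then ease the lever up slowly so that the lid comes down gently without slamming, and leave it fully shut. Touch only that lever: not the lids, leave the narrow caddy shut, and do not push, lift or move anything else on the counter.

Things in the scene. Friction and masses are not known exactly. Their poses are not given: they have to be found in the camera images.
- wide_caddy: the WIDER of the two caddies: grey counter-top food caddy fixed to the counter: 170 mm deep (its x), 230 mm wide (its y), 165 mm high to the rim, 177 mm to the top of the shut lid. Origin: centre of the underside; its front face is at x = -85 mm in its own frame, z up. Its front, with the lever, faces roughly to the robot's right. A steel lever, 100 mm wide at its pad, sticks 95 mm out of the front, about 125 to 145 mm above the counter.
- wide_pad (a point): point on the top face of the wide caddy's lever pad (pad 100 mm wide, 55 mm long), where to press; midway across it, 73 mm out from the front face and 143 mm above the counter at rest. It lies 90 mm from the lever's pivot, which is level across the caddy (along its y), 70 mm in front of the origin (its -x) and 125 mm above the counter. At rest the pad slants 0.2 rad up away from the caddy.
- wide_lever (a joint): angle of the wide caddy's lever, rad: 0 at rest (up, lid shut), growing as the pad is pressed down to its stop at 0.5, when the pad point has gone down by about 45 mm and the lid is fully up. The linked lid turns 2.3 times as far. Pressing takes about 4 to 12 N at the pad point; let go, the lever springs up and the lid slams in a fraction of a second.
- wide_lid: lid of the wide caddy, 182 x 242 x 10 mm, hinged along the caddy's far rim (opposite the lever). Origin on the hinge line, at the lid's underside; the lid runs to its -x; z is the lid's normal, vertical when shut, tilted 1.15 rad when fully up.
- narrow_caddy: the NARROWER of the two caddies: grey counter-top food caddy fixed to the counter: 170 mm deep (its x), 140 mm wide (its y), 165 mm high to the rim, 177 mm to the top of the shut lid. Origin: centre of the underside; its front face is at x = -85 mm in its own frame, z up. Its front, with the lever, faces roughly to the robot's right. A steel lever, 75 mm wide at its pad, sticks 95 mm out of the front, about 125 to 145 mm above the counter. To be left shut.
- narrow_lid: lid of the narrow caddy, 182 x 152 x 10 mm, built like the wide one.
- mug: white mug, 76 mm across, 88 mm high, handle to its +y; stands beside the wide caddy's lever. Origin: centre of its underside.
- tin: food tin, 66 mm across, 75 mm high; stands beside the narrow caddy's lever. Origin: centre of its underside.
- liquid: washing-up liquid bottle, 60 mm across, 200 mm high, behind the caddies. Origin: centre of its underside.
- jar: small glass spice jar, 48 mm across, 85 mm high, at the near right. Origin: centre of its underside.
- spoon: wooden spoon, 240 mm long, lying flat at the robot's right. Origin: the spoon's underside, middle.
- bowl: blue bowl, 130 mm across, 50 mm high, at the far right. Origin: centre of its underside.
- tumbler: clear tumbler, 68 mm across, 100 mm high, at the near left. Origin: centre of its underside.

How it is judged (in metres and radians):
On the way, in this order (a step that is already met when the one before it is completed fails the run):
1. the wide caddy's lid is all the way up (lever at 0.44 rad or more of 0.5) and stays so for 1.5 s (value of joint wide_lever above 0.44 rad), for 1.5 s.
2. the wide caddy's lid is shut again (value of joint wide_lever below 0.03 rad and angle between wide_lid's own z axis and vertical below 0.06 rad), for 0.2 s.
At the end, for the whole second after the job is handed in: The wide caddy's lid is shut (lever within 0.03 rad of rest, lid within 0.06 rad of level) and still, the narrow caddy's lid is shut, and every loose thing is within 20 mm of where it was (all of step 2 and angle between narrow_lid's own z axis and vertical below 0.06 rad and angular speed of wide_lid below 0.1 rad/s and distance of each of mug, tin, liquid, jar, spoon, bowl, tumbler from where it was at the start of the episode below 0.02 m); the robot touches nothing.
It fails at once if the wide lid slams: it comes down faster than 1.9 rad/s (lever rising faster than 0.83 rad/s) (velocity of joint wide_lever below -0.83 rad/s).
It fails at once if the robot touches a lid (contact force between any of the arm, the fingers and wide_lid above 0.5 N or contact force between any of the arm, the fingers and narrow_lid above 0.5 N).
It fails at once if the narrow caddy is opened (angle between narrow_lid's own z axis and vertical above 0.15 rad).
It fails at once if a loose thing on the counter is lifted, carried or pushed more than 20 mm (distance of any of mug, tin, liquid, jar, spoon, bowl, tumbler from where it was at the start of the episode above 0.02 m).
It also fails if it takes over 42 s, if anything falls off the work surface, if the arm or the gripper's body presses on something with over 40 N, if the wrist force passes 120 N, or if a joint passes its speed limit or range.

### The arm

A 7-joint arm with a two-finger parallel gripper is mounted at the origin on the work surface. World frame = base frame: x ahead of the robot, y to its left, z up, the work surface at z = 0. Lengths are in m, angles in degrees, forces in N, time in s.
With the tool pointing down it reaches from about 0.4 to 0.9 m from the base axis. Payload 5.5 kg.
Tool frame: the origin (TCP) lies midway between the tips of the shut fingers; the grasp point (between the pads) lies 19 mm behind it (hold_point_z is the distance from the TCP to the grasp point, in m); z points along the fingers, y is the line along which they close (so a half turn about z gives the same grasp; the last joint's range is limited). The gripper opens to 92 mm and grips with 3 to 60 N. Pads are 19 mm wide; open, the fingers measure 130 mm over their backs; the gripper's body (75 mm by 190 mm) begins 47 mm behind the grasp point.
Start: joints at [-53.446, 28.699, -24.465, 88.831, 12.651, 65.22, -12.049], TCP at [0.238, 0.605, 0.199] pointing down, gripper open.
Joint ranges: [-164.97, 164.97], [-17.58, 116.51], [-87.97, 89.64], [11.32, 138.91], [-80.73, 260.73], [10.89, 115.49], [-147.41, 147.41]. Speed limits (degrees/s): [147.25, 147.25, 180, 180, 180, 180, 180].

### API

Orientations are given as a 3x3 rotation matrix whose columns are the frame's x, y, z axes.
In Python, from plant import * gives the robot as it stands.
- The arm moves only by the shell command python3 -m handwheel 'ROWS' [OPENING] [FORCE]. ROWS is JSON, a list of rows, each a list of 4 numbers: the shift along the tool's x, y, z scaled (see below), then the turn about the tool's z scaled (see below). A call has 1 to 10 rows; each row shifts and turns the commanded pose from where the row before left it, along the tool's axes as they then stand; what a row does not reach is not made up. The controller multiplies each number of a shift by 6 cm and each number of a turn by 6 degrees. A row lasts 1/8 s, in which the tool goes at most 62.5 mm and 10.7 degrees, less where a joint would pass 70% of its speed; a pose out of reach is approached as far as the arm can. A call with a number of a shift or a turn outside -1 to 1 is refused whole. A call with a gripper value outside its range is refused whole. OPENING is the opening in per cent of the stroke, from 0 (shut) to 100 (fully open), set as the call begins (- or left out, the last holds). The fingers move at their own pace and stop on an object; FORCE is the grip in N (left out, the last holds). Time passes only in rows, so rows that do not move let the fingers close. It gives the time, the measured TCP pose, the force, the opening and the grip force at its end, in the units of the state.
- observe(): the state, without advancing time (a new reading comes with each control period).
- grab_frame(name): name is "side" or "top" or "wrist"; returns a dict with "img" (384x512x3 uint8, red, green, blue), "z_map" (384x512 float32, m along the optical axis (not along the pixel's ray), 0 where there is no reading), "fov_y" (degrees; the focal length in pixels is half the picture's height over the tangent of half this angle, whatever the lens; pixels are square), "cx", "cy" (the principal point, pixels), "R" (3x3) and "t" (3): a world point X has camera coordinates R X + t; the wrist camera has in their place "hand_eye" (4x4, takes a point from camera to tool coordinates, whose origin is the TCP and whose axes are the flange's). Camera axes: x right, y down, z forward; pixel columns grow to the right and rows downward; lengths in m; the calibration is good to about 2 mm. A picture is of the moment at which its call begins: read the wrist's pose just before it.
- sign_off(): hands the job in; it is judged then, once.
Trained networks look in the newest picture that a camera, given by its name, has taken for a name from the list of things; names that differ only in an ending like _2 or _b are one class to them, and where a whole thing is asked for, a point or a joint stands for the part that bears it (a point fixed in the world has none). Each returns a list of dicts, best first, with "p" (0 to 1); they miss things now and then, are a little off and sometimes report something else, mostly with a low value. They report only what shows in the picture. A call takes as long as a camera call.
- trace(camera, label): "pixels" (384x512 bool, what is visible of it) and "extent" ([left, top, right, bottom] in pixels, round what is visible of it).
- mark_of(camera, label): "xy" ([column, row] in pixels: a listed point, or the origin of a listed thing).
The state is a dict: "time": time; "qpos": joint angles; "dq": joint speeds; "joint_torque": joint torques, N m; "position": TCP position; "eef_rot": TCP orientation; "ft_force": force on the tool from outside, world axes, zero at the start; "torque": the same for the moment, N m; "finger_gap": finger opening in m; "finger_force": force on a finger pad.
Only numpy, scipy, OpenCV 4.12 (cv2) and the standard library are available. Lean on these libraries where they do the work, as an engineer would, in place of code of your own. Each camera call takes 0.05 s, during which the arm holds its last target. There are 200 camera calls.

## Working session

There is one attempt and no reset: what is moved stays moved. The work goes in short steps, Python scripts to look and compute and a shell command to move; the robot and the scene stay as the last step left them, time stands still between calls to the robot, and variables do not carry over. Pictures are saved under pics/ and viewed, at most 10 in all, crops included, and the job is handed in when it is done.

```bash
mkdir -p pics
cat > h.py <<'E'
from plant import *
import numpy as np, cv2
def ray(f,u,v,z):
    fl=192/np.tan(np.radians(f["fov_y"])/2)
    c=np.array([(u-f["cx"])/fl*z,(v-f["cy"])/fl*z,z]); return np.array(f["R"]).T@(c-np.array(f["t"]))
def cloud(f,m):
    vs,us=np.nonzero(m&(f["z_map"]>0)); fl=192/np.tan(np.radians(f["fov_y"])/2); z=f["z_map"][vs,us]
    c=np.stack([(us-f["cx"])/fl*z,(vs-f["cy"])/fl*z,z],1); return (c-np.array(f["t"]))@np.array(f["R"])
E
python3 - <<'E'
from h import *
np.set_printoptions(precision=3,suppress=True)
s=observe();print(s["time"],s["position"],s["eef_rot"],s["ft_force"],s["finger_gap"])
ims=[]
for n in("top","side"):
    f=grab_frame(n);ims.append(f["img"])
    for l in["wide_caddy","wide_lever","wide_lid","narrow_caddy","narrow_lid","mug","tin","liquid","jar","spoon","bowl","tumbler"]:
        r=trace(n,l)
        if r:
            P=cloud(f,r[0]["pixels"]); print(n,l,round(r[0]["p"],2),r[0]["extent"],np.percentile(P,[2,50,98],axis=0).ravel() if len(P) else 0)
    r=mark_of(n,"wide_pad")
    for q in r[:2]:
        u,v=q["xy"]; z=np.median(f["z_map"][int(v)-1:int(v)+2,int(u)-1:int(u)+2]); print(n,"pad",q["p"],u,v,ray(f,u,v,z))
    cv2.imwrite(f"pics/{n}0.png",f["img"][:,:,::-1])
E
```

```text
0.0 [0.238 0.604 0.198] [[-0.931  0.366 -0.001]
 [ 0.366  0.931 -0.002]
 [ 0.    -0.002 -1.   ]] [-0.184 -0.237  0.028] 0.09228893577291733
top wide_caddy 0.79 [251.6, 147.0, 327.4, 216.6] [ 0.457 -0.3    0.134  0.573 -0.143  0.176  0.687 -0.042  0.184]
top wide_lever 0.62 [304.9, 167.3, 328.9, 195.0] [ 0.532 -0.309  0.128  0.576 -0.278  0.141  0.62  -0.231  0.152]
top wide_lid 0.76 [256.4, 144.1, 303.7, 217.0] [ 0.456 -0.219  0.169  0.571 -0.131  0.177  0.687 -0.045  0.185]
top narrow_caddy 0.6 [120.0, 160.8, 205.6, 219.1] [0.445 0.163 0.007 0.517 0.305 0.175 0.609 0.422 0.184]
top narrow_lid 0.74 [120.8, 163.0, 183.8, 215.7] [0.447 0.235 0.004 0.53  0.326 0.176 0.614 0.421 0.184]
top mug 0.73 [302.7, 201.8, 326.0, 231.7] [ 0.401 -0.316 -0.001  0.459 -0.284  0.013  0.496 -0.245  0.092]
top tin 0.68 [180.4, 218.5, 196.8, 236.2] [0.368 0.181 0.021 0.395 0.207 0.074 0.421 0.237 0.082]
top liquid 0.78 [276.8, 116.3, 291.5, 136.7] [ 0.755 -0.188 -0.001  0.773 -0.16   0.132  0.834 -0.137  0.204]
top jar 0.65 [349.0, 224.6, 363.2, 238.5] [ 0.371 -0.488 -0.005  0.396 -0.44   0.08   0.419 -0
[... 1051 characters left out ...]
 ]
side tin 0.59 [178.0, 165.5, 194.9, 179.8] [0.36  0.181 0.011 0.386 0.194 0.064 0.415 0.238 0.08 ]
side liquid 0.65 [309.0, 163.4, 331.6, 212.7] [ 0.752 -0.194 -0.     0.771 -0.177  0.1    0.895 -0.074  0.201]
side jar 0.56 [262.3, 290.0, 275.8, 315.1] [ 0.369 -0.467  0.005  0.385 -0.454  0.062  0.411 -0.426  0.089]
side spoon 0.85 [266.2, 301.6, 331.1, 347.6] [ 0.322 -0.556 -0.001  0.414 -0.544  0.014  0.554 -0.518  0.023]
side bowl 0.75 [322.9, 244.4, 363.7, 277.8] [ 0.634 -0.493  0.001  0.707 -0.424  0.024  0.751 -0.375  0.052]
side tumbler 0.96 [133.6, 145.8, 152.0, 174.4] [ 0.247  0.333 -0.002  0.277  0.347  0.068  0.327  0.526  0.103]
side pad 0.71 294.3 223.3 [ 0.579 -0.287  0.144]
```

Run:
```python
from h import *
f=grab_frame("top")
for l in("wide_lid","wide_lever"):
    P=cloud(f,trace("top",l)[0]["pixels"]); P=P[P[:,2]>.12]; print(l,cv2.minAreaRect(P[:,:2].astype(np.float32)*1000))
a=cv2.imread("pics/top0.png");b=cv2.imread("pics/side0.png")
cv2.imwrite("pics/a.png",cv2.resize(np.hstack([a[90:300,100:420],b[90:300,130:400]]),(800,285)))
```

```text
wide_lid ((571.441162109375, -134.61337280273438), (240.8183135986328, 186.62376403808594), 0.8737452030181885)
wide_lever ((578.2720947265625, -267.2568359375), (89.46762084960938, 101.4046401977539), 88.81304168701172)
```

View pics/a.png

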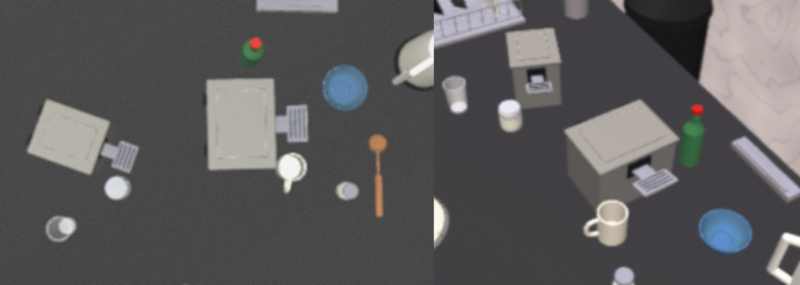

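```bash
python3 -m handwheel '[[0,0,-0.8,0],[0,0,-0.9,0],[0,0,0,1],[0,0,0,1],[0,0,0,1],[0,0,0,1],[0,0,0,1],[0,0,0,1]]' 0 20
```

```text
time: 2.55
position: [0.2378, 0.6049, 0.3009]
eef_rot: [[-0.535, 0.845, -0.0], [0.845, 0.535, -0.0], [0.0, -0.0, -1.0]]
ft_force: [-0.1, -0.2, -0.4]
finger_gap: 0.0165
finger_force: 0.0
```

The crop shows the wide caddy right of centre, its pad at about (297,123). The mug, at (292,167), stands clear of the pad, and the networks' finds agree with this.

```bash
python3 -m handwheel '[[0,0,0,1],[0,0,0,1],[0,0,0,1],[0,0,0,1],[0,0,0,1],[0,0,0,0.2]]'
```

```text
time: 3.3
position: [0.2378, 0.6049, 0.3009]
eef_rot: [[-0.023, 1.0, 0.0], [1.0, 0.023, -0.0], [-0.0, 0.0, -1.0]]
ft_force: [0.2, -0.0, 0.5]
finger_gap: 0.0001
finger_force: 0.0
```

```bash
python3 -m handwheel '[[-0.5,0.35,0,0],[-0.9,0.4,0,0],[-0.9,0.4,0,0],[-0.9,0.4,0,0],[-0.9,0.4,0,0],[-0.9,0.4,0,0],[-0.9,0.4,0,0],[-0.9,0.4,0,0],[-0.9,0.4,0,0],[-0.9,0.4,0,0]]'
```

```text
time: 4.55
position: [0.4875, 0.0928, 0.3013]
eef_rot: [[-0.025, 1.0, 0.001], [1.0, 0.025, 0.0], [0.0, 0.001, -1.0]]
ft_force: [0.6, 1.2, 0.1]
finger_gap: 0.0002
finger_force: 0.0
```

```bash
python3 -m handwheel '[[-0.9,0.2,0,0],[-0.9,0.2,0,0],[-0.9,0.2,0,0],[-0.9,0.2,0,0],[-0.9,0.2,0,0],[-0.9,0.2,0,0],[-0.6,0.1,0,0],[-0.3,0,0,0],[0,0,0,0]]'
python3 - <<'E'
from h import *
f=grab_frame("side"); 
r=mark_of("side","wide_pad"); print(r[:1])
s=observe(); fl=192/np.tan(np.radians(f["fov_y"])/2); c=np.array(f["R"])@s["position"]+f["t"]; print(s["position"],c[:2]/c[2]*fl+[f["cx"],f["cy"]])
cv2.imwrite("pics/b.png",cv2.resize(f["img"][110:320,180:420,::-1],(686,600)))
E
```

```text
time: 5.68
position: [0.5729, -0.2823, 0.3006]
eef_rot: [[-0.022, 1.0, -0.001], [1.0, 0.022, 0.0], [0.0, -0.001, -1.0]]
ft_force: [-0.3, 0.5, -0.1]
finger_gap: 0.0006
finger_force: 0.0
[]
[ 0.57383984 -0.27952489  0.30084863] [295.75683708 188.85226684]
```

View pics/b.png

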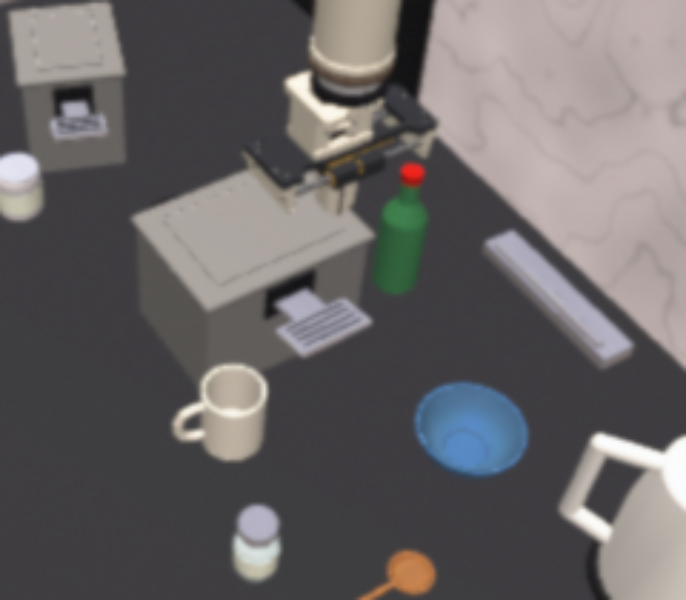

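The fingertips show at crop (340,208), above the pad at (325,322), and nothing is in the way. I'll descend to just above the pad.

```bash
python3 -m handwheel '[[-0.1,0.07,0.4,0],[0,0,0.6,0],[0,0,0.6,0],[0,0,0.5,0],[0,0,0.2,0],[0,0,0.1,0],[0,0,0,0],[0,0,0,0]]'
```

```text
time: 6.78
position: [0.5787, -0.2878, 0.1582]
eef_rot: [[-0.023, 1.0, 0.002], [1.0, 0.023, -0.001], [-0.001, 0.002, -1.0]]
ft_force: [1.1, -0.3, 0.2]
finger_gap: 0.0005
finger_force: 0.0
```

```bash
python3 -m handwheel '[[0,0,0.15,0],[0,0,0.1,0],[0,0,0.1,0],[0,0,0.1,0],[0,0,0.1,0],[0,0,0.1,0],[0,0,0.1,0],[0,0,0.1,0],[0,0,0.1,0],[0,0,0,0]]'
```

```text
time: 8.02
position: [0.5781, -0.2894, 0.1008]
eef_rot: [[-0.022, 1.0, 0.001], [1.0, 0.022, -0.002], [-0.002, 0.001, -1.0]]
ft_force: [-1.3, -1.8, 6.1]
finger_gap: 0.0004
finger_force: 3.4
```

```bash
python3 -m handwheel '[[0,0,0.05,0],[0,0,0.03,0],[0,0,0,0]]'
python3 - <<'E'
from h import *
f=grab_frame("side"); 
r=trace("side","wide_lid"); P=cloud(f,r[0]["pixels"]); P=P[(P[:,2]>.1)]; c=P-np.median(P,0); n=np.linalg.svd(c,full_matrices=False)[2][2]; print(r[0]["p"],np.arccos(abs(n[2])))
cv2.imwrite("pics/c.png",cv2.resize(f["img"][110:320,180:420,::-1],(686,600)))
E
```

```text
time: 8.4
position: [0.578, -0.2895, 0.0964]
eef_rot: [[-0.022, 1.0, 0.001], [1.0, 0.022, -0.002], [-0.002, 0.001, -1.0]]
ft_force: [-2.4, -1.0, 8.4]
finger_gap: 0.0005
finger_force: 3.8Traceback (most recent call last):
  File "<stdin>", line 3, in <module>
IndexError: list index out of range
```

```bash
python3 -m handwheel '[[0,0,0.04,0],[0,0,0,0]]'
python3 - <<'E'
from h import *
f=grab_frame("side"); s=observe(); print(s["position"],s["ft_force"])
cv2.imwrite("pics/c.png",cv2.resize(f["img"][110:320,180:420,::-1],(686,600)))
r=trace("side","wide_lid")
if r:
  P=cloud(f,r[0]["pixels"]); P=P[(P[:,2]>.1)]; c=P-np.median(P,0); n=np.linalg.svd(c,full_matrices=False)[2][2]; print(r[0]["p"],np.arccos(abs(n[2])))
E
```

```text
time: 8.75
position: [0.578, -0.2894, 0.094]
eef_rot: [[-0.022, 1.0, 0.001], [1.0, 0.022, -0.002], [-0.002, 0.001, -1.0]]
ft_force: [-2.5, -1.7, 8.6]
finger_gap: 0.0006
finger_force: 3.8
[ 0.57806476 -0.28934078  0.09407592] [-2.35549508 -2.2390657   8.35345474]
0.87 0.5404970983024486
```

View pics/c.png

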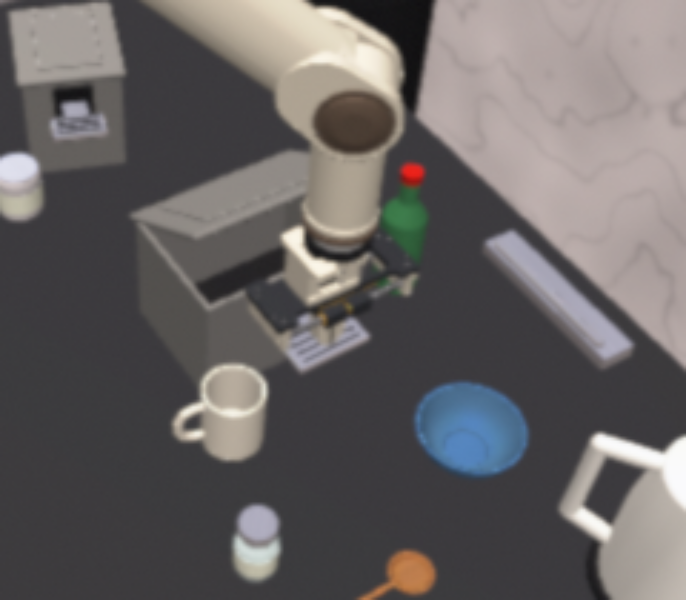

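The lid looks only about half up, hinged at the far edge. I'll measure it properly.

Run:
```python
from h import *
np.set_printoptions(precision=3,suppress=True)
for n in("top","side"):
  f=grab_frame(n); P=cloud(f,f["z_map"]>0)
  m=(P[:,0]>.455)&(P[:,0]<.52)&(P[:,1]>-.24)&(P[:,1]<-.03)&(P[:,2]>.17)
  Q=P[m]
  for y in np.arange(-.24,-.03,.02):
    k=abs(Q[:,1]-y)<.01
    if k.sum(): print(n,round(y,2),k.sum(),np.percentile(Q[k,2],[5,50,95]))
  m=(P[:,0]>.59)&(P[:,0]<.63)&(P[:,1]>-.32)&(P[:,1]<-.25)&(P[:,2]>.04)&(P[:,2]<.15)
  for y in np.arange(-.32,-.25,.01):
    k=abs(P[m][:,1]-y)<.005
    if k.sum(): print("pad",round(y,2),k.sum(),np.percentile(P[m][k,2],[5,50,95]))
```

```text
top -0.24 87 [0.601 0.619 0.63 ]
top -0.22 182 [0.598 0.625 0.642]
top -0.2 218 [0.265 0.622 0.651]
top -0.18 241 [0.255 0.599 0.652]
top -0.16 157 [0.243 0.253 0.644]
top -0.14 114 [0.231 0.238 0.248]
top -0.12 114 [0.218 0.226 0.233]
top -0.1 111 [0.206 0.214 0.222]
top -0.08 108 [0.194 0.202 0.21 ]
top -0.06 94 [0.178 0.188 0.195]
top -0.04 62 [0.171 0.177 0.185]
pad -0.27 5 [0.121 0.123 0.125]
pad -0.26 18 [0.117 0.122 0.126]
pad -0.25 4 [0.124 0.125 0.127]
side -0.24 84 [0.601 0.62  0.629]
side -0.22 91 [0.61  0.631 0.643]
side -0.2 71 [0.26  0.268 0.651]
side -0.18 54 [0.257 0.262 0.403]
side -0.16 49 [0.245 0.254 0.257]
side -0.14 42 [0.233 0.242 0.247]
side -0.12 38 [0.22  0.228 0.234]
side -0.1 37 [0.209 0.215 0.223]
side -0.08 35 [0.196 0.203 0.209]
side -0.06 26 [0.186 0.194 0.198]
side -0.04 20 [0.174 0.178 0.182]
pad -0.31 25 [0.113 0.119 0.126]
pad -0.3 24 [0.117 0.121 0.141]
pad -0.29 19 [0.117 0.122 0.125]
pad -0.28 9 [0.118 0.121 0.123]
pad -0.27 1 [0.121 0.121 0.121]
```

The lid is at 0.56 rad, so the lever is at about 0.24. The pad is at z≈0.121, so the real tips sit about 25 mm higher than the reported TCP. I'll press further and watch the force.

```bash
python3 -m handwheel '[[0,0,0.08,0],[0,0,0.08,0],[0,0,0.08,0],[0,0,0.08,0],[0,0,0,0]]'
```

```text
time: 9.57
position: [0.5782, -0.2867, 0.074]
eef_rot: [[-0.024, 1.0, 0.0], [1.0, 0.024, 0.001], [0.001, 0.0, -1.0]]
ft_force: [-0.9, 3.1, 6.9]
finger_gap: 0.0005
finger_force: 3.2
```

Run:
```python
from h import *
np.set_printoptions(precision=3,suppress=True)
f=grab_frame("side"); P=cloud(f,f["z_map"]>0)
Q=P[(P[:,0]>.455)&(P[:,0]<.52)&(P[:,1]>-.24)&(P[:,1]<-.03)&(P[:,2]>.17)&(P[:,2]<.4)]
for y in np.arange(-.2,-.03,.02):
    k=abs(Q[:,1]-y)<.01
    if k.sum(): print(round(y,2),k.sum(),np.percentile(Q[k,2],[5,50,95]))
m=(P[:,0]>.59)&(P[:,0]<.63)&(P[:,1]>-.33)&(P[:,1]<-.25)&(P[:,2]>.04)&(P[:,2]<.15)
for y in np.arange(-.32,-.25,.01):
    k=abs(P[m][:,1]-y)<.005
    if k.sum(): print("pad",round(y,2),k.sum(),np.percentile(P[m][k,2],[5,50,95]))
cv2.imwrite("pics/d.png",cv2.resize(f["img"][140:270,220:360,::-1],(646,600),interpolation=cv2.INTER_CUBIC))
```

```text
-0.12 96 [0.308 0.326 0.333]
-0.1 74 [0.268 0.286 0.302]
-0.08 71 [0.226 0.245 0.263]
-0.06 63 [0.184 0.202 0.221]
-0.04 24 [0.17  0.176 0.184]
pad -0.31 1 [0.094 0.094 0.094]
pad -0.3 38 [0.084 0.095 0.106]
pad -0.29 26 [0.095 0.098 0.108]
pad -0.28 13 [0.096 0.099 0.102]
```

View pics/d.png

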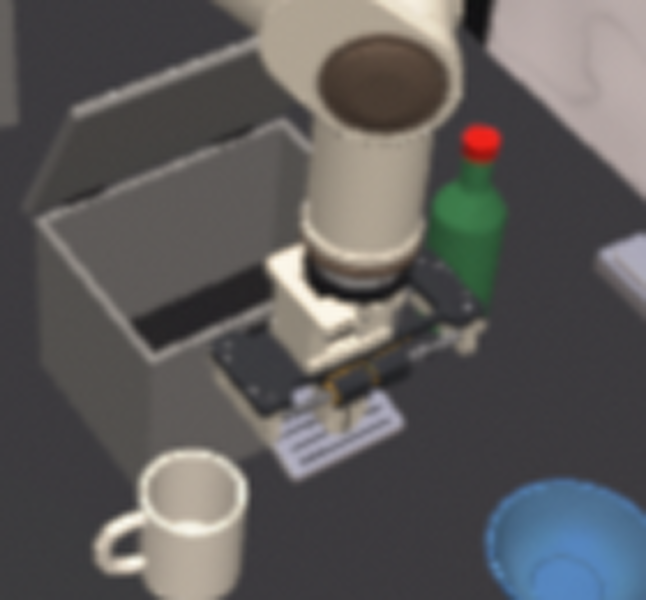

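The side view shows the lid nearly upright at the back, with the fingertip on the pad at (345,415) and clear of the mug. The lid is at about 1.12 rad. I'll press 2 mm more for margin, then hold.

```bash
python3 -m handwheel '[[0,0,0.04,0],[0,0,0,0],[0,0,0,0],[0,0,0,0],[0,0,0,0],[0,0,0,0],[0,0,0,0],[0,0,0,0],[0,0,0,0],[0,0,0,0]]'; python3 -m handwheel '[[0,0,0,0],[0,0,0,0],[0,0,0,0],[0,0,0,0],[0,0,0,0],[0,0,0,0],[0,0,0,0],[0,0,0,0],[0,0,0,0]]'
```

```text
time: 10.88
position: [0.5785, -0.2867, 0.0722]
eef_rot: [[-0.024, 1.0, 0.001], [1.0, 0.024, 0.001], [0.001, 0.001, -1.0]]
ft_force: [-2.3, 2.0, 8.7]
finger_gap: 0.0008
finger_force: 3.5
time: 12.0
position: [0.5785, -0.2867, 0.0722]
eef_rot: [[-0.024, 1.0, 0.001], [1.0, 0.024, 0.001], [0.001, 0.001, -1.0]]
ft_force: [-2.7, 2.4, 7.7]
finger_gap: 0.0002
finger_force: 3.5
```

```bash
python3 -m handwheel '[[0,0,-0.02,0],[0,0,-0.04,0],[0,0,-0.05,0],[0,0,-0.05,0],[0,0,-0.05,0],[0,0,-0.05,0],[0,0,-0.05,0],[0,0,-0.05,0],[0,0,-0.05,0],[0,0,-0.05,0]]'; python3 -m handwheel '[[0,0,-0.05,0],[0,0,-0.05,0],[0,0,-0.05,0],[0,0,-0.05,0],[0,0,-0.05,0],[0,0,-0.05,0],[0,0,-0.05,0],[0,0,-0.05,0],[0,0,-0.05,0],[0,0,0,0]]'
```

```text
time: 13.25
position: [0.5786, -0.2903, 0.1005]
eef_rot: [[-0.022, 1.0, 0.003], [1.0, 0.022, -0.004], [-0.004, 0.003, -1.0]]
ft_force: [-1.3, -2.3, 6.4]
finger_gap: 0.0004
finger_force: 3.3
time: 14.5
position: [0.578, -0.2875, 0.1258]
eef_rot: [[-0.023, 1.0, 0.0], [1.0, 0.023, -0.0], [-0.0, 0.0, -1.0]]
ft_force: [0.9, -0.4, 0.1]
finger_gap: 0.0006
finger_force: 0.0
```

Free of contact. I'll lift clear and check.

```bash
python3 -m handwheel '[[0,0,-0.1,0],[0,0,-0.3,0],[0,0,-0.5,0],[0,0,-0.7,0],[0,0,-0.5,0],[0,0,-0.2,0],[0,0,0,0],[0,0,0,0],[0,0,0,0]]'
python3 - <<'E'
from h import *
np.set_printoptions(precision=3,suppress=True)
f=grab_frame("side"); P=cloud(f,f["z_map"]>0)
Q=P[(P[:,0]>.47)&(P[:,0]<.52)&(P[:,1]>-.215)&(P[:,1]<-.05)&(P[:,2]>.14)&(P[:,2]<.24)]
print(np.polyfit(Q[:,1],Q[:,2],1),len(Q))
m=mark_of("side","wide_pad")
if m: u,v=m[0]["xy"];print(u,v,ray(f,u,v,f["z_map"][int(v),int(u)]))
r=trace("side","mug");print(r[0]["extent"] if r else r)
cv2.imwrite("pics/e.png",cv2.resize(f["img"][110:320,180:420,::-1],(686,600)))
E
```

```text
time: 15.62
position: [0.5772, -0.287, 0.2621]
eef_rot: [[-0.023, 1.0, -0.003], [1.0, 0.023, 0.001], [0.001, -0.002, -1.0]]
ft_force: [-0.3, -0.5, -0.1]
finger_gap: -0.0003
finger_force: 0.0
[0.043 0.182] 539
291.0 223.3 [ 0.571 -0.279  0.141]
[241.9, 237.4, 271.7, 269.2]
```

View pics/e.png

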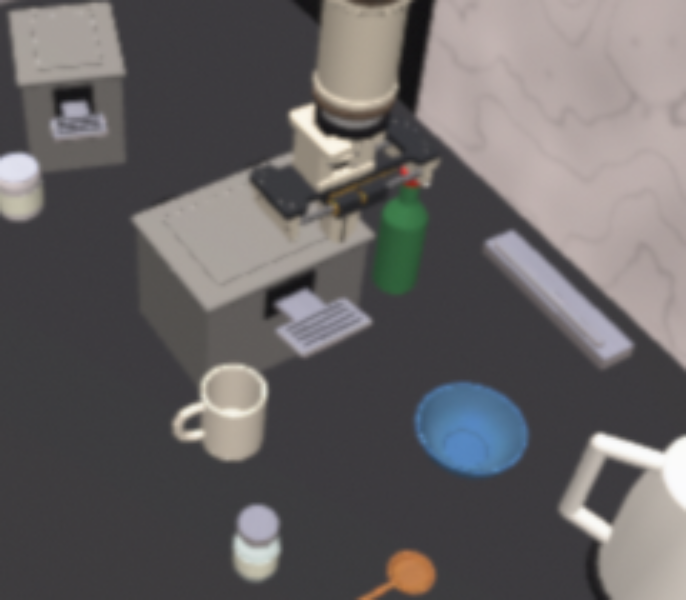

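The lid is shut again, its front corner at (212,303) as before, the pad is at rest, and the mug and the rest have not moved.

```bash
python3 -c "
from plant import *
print(sign_off())"
```

```text
the job is handed in; nothing more can be done
None
```

I pressed the wide caddy's lever until its lid was up (measured about 1.12 of 1.15 rad, then pressed 2 mm more), held it for over 2 s and eased it shut over about 2.5 s; the last picture shows the lid shut and nothing else visibly moved, and the job is handed in.

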